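# Renew the desiccant in a tilting drying pot and pump it through

### The job

Change the desiccant of the drying pot: crank the pot right over so that all the spent orange canisters drop into the grey tray under it, and while it is tipped give the air pump one full stroke (plunger down to its stop and let it come fully back up) to blow out the dust. Then crank the pot back fully upright and put every fresh white canister into it. Finish with two more full strokes of the pump, each down to the stop and fully back up; the pot must be left upright holding all the fresh canisters and nothing else, every spent canister must lie in the grey tray, and the bottle, vial and meter must be left alone.

Things in the scene. Friction and masses are not known exactly. Their poses are not given: they have to be found in the camera images.
- tipper: Fixed pot stand: grey open catch tray spanning x -88..88, y -68..178 mm, walls 45 mm high, 5 mm thick, floor 5 mm; two aluminium uprights (8 x 32 mm, 162 mm high, at x = +-69 mm) carry the steel pot. Origin on the table straight below the pot; x along the pot's axle (crank on the -x side, towards the robot), y the way the pot tips, z up.
- tray (a point): Middle of the grey tray's inner floor, 5 mm above the table and 55 mm towards +y of the tipper's origin; axes as the tipper's.
- axle (a point): Point on the pot's turning axis in the middle of the pot, 150 mm above the table, axes as the tipper's. The axis runs along the tipper's x.
- pot (a joint): Angle of the steel pot about its axle, rad: 0 = upright (stop), 2.3 = tipped right over towards the tipper's +y (stop). Stiff hinge: it stays where it is left; about 3 N at the crank grip turns it.
- pot_mouth (a point): Centre of the pot's open mouth, in the plane of the rim, turning with the pot; z points out of the mouth. Flared steel cup: rim 110 mm outside diameter, base 80 mm, wall 4 mm, 80 mm tall, inner floor 75 mm below the mouth. Upright, its rim is 195 mm and its underside 115 mm above the table.
- crank (a point): Grip point on the pot's red crank bar (12 mm thick, 62 mm long, parallel to the axle, 55 mm from the axis), 122 mm from the pot's middle towards the tipper's -x, 36 mm out from the crank arm, 26 mm before the bar's end. It turns with the pot: upright it leans 65 deg from straight up towards the tipper's -y; it goes over the top to 67 deg on the +y side.
- pump: Fixed hand air pump: aluminium base plate 110 x 110 x 12 mm, upright steel barrel 52 mm thick to 100 mm height, blue round gauge on its +x side (reaching 52 mm from the axis, top at 84 mm). Origin under the barrel's axis on the table, z up.
- plunger_top (a point): Centre of the top face of the pump's red plunger head, a disc 50 mm in diameter and 12 mm thick; 155 mm above the table when up, 125 mm when fully down.
- plunger (a joint): Depth of the pump's plunger, m: 0 = fully up, 0.030 = at its stop. Spring: about 4 N to start it, 11.5 N at the stop; it springs back by itself when let go.
- mat: Fixed black rubber mat 170 x 170 x 3 mm, on which the fresh canisters stand at the start, at its corners and middle, 70 mm or more apart. Origin at the centre of its underside.
- fresh0: Fresh desiccant canister (may be absent): white round plastic body 23 mm thick with a square blue lid (23 x 23 x 8 mm, sides along its x and y), 36 mm tall in all, about 18 g. Origin at its middle, z along its length towards the lid. Stands on the mat at the start.
- fresh1: Fresh desiccant canister (may be absent): white round plastic body 23 mm thick with a square blue lid (23 x 23 x 8 mm, sides along its x and y), 36 mm tall in all, about 18 g. Origin at its middle, z along its length towards the lid. Stands on the mat at the start.
- fresh2: Fresh desiccant canister (may be absent): white round plastic body 23 mm thick with a square blue lid (23 x 23 x 8 mm, sides along its x and y), 36 mm tall in all, about 18 g. Origin at its middle, z along its length towards the lid. Stands on the mat at the start.
- fresh3: Fresh desiccant canister (may be absent): white round plastic body 23 mm thick with a square blue lid (23 x 23 x 8 mm, sides along its x and y), 36 mm tall in all, about 18 g. Origin at its middle, z along its length towards the lid. Stands on the mat at the start.
- fresh4: Fresh desiccant canister (may be absent): white round plastic body 23 mm thick with a square blue lid (23 x 23 x 8 mm, sides along its x and y), 36 mm tall in all, about 18 g. Origin at its middle, z along its length towards the lid. Stands on the mat at the start.
- spent0: Spent desiccant canister (may be absent): orange round plastic body 23 mm thick with a square black lid (23 x 23 x 8 mm, sides along its x and y), 36 mm tall in all, about 18 g. Origin at its middle, z along its length towards the lid. Inside the pot at the start.
- spent1: Spent desiccant canister (may be absent): orange round plastic body 23 mm thick with a square black lid (23 x 23 x 8 mm, sides along its x and y), 36 mm tall in all, about 18 g. Origin at its middle, z along its length towards the lid. Inside the pot at the start.
- spent2: Spent desiccant canister (may be absent): orange round plastic body 23 mm thick with a square black lid (23 x 23 x 8 mm, sides along its x and y), 36 mm tall in all, about 18 g. Origin at its middle, z along its length towards the lid. Inside the pot at the start.
- spent3: Spent desiccant canister (may be absent): orange round plastic body 23 mm thick with a square black lid (23 x 23 x 8 mm, sides along its x and y), 36 mm tall in all, about 18 g. Origin at its middle, z along its length towards the lid. Inside the pot at the start.
- amber: Bystander: loose amber bottle with white cap and paper label, 44 mm thick, 85 mm tall. Origin at the centre of its underside.
- vial: Bystander: loose amber vial with black cap, 32 mm thick, 55 mm tall. Origin at the centre of its underside.
- meter: Bystander: white hand-held meter lying flat, 130 x 65 x 28 mm, long side along its x. Origin at the centre of its underside.

How it is judged:
By the outcome, as a careful person would: the job done as asked, in the order asked, and still so for the second after the job is handed in, with the robot touching nothing.
Of spent0, spent1, spent2, spent3 only 2 to 4 are there at a start; the rules pass over those that are not, and their reading is None.
Of fresh0, fresh1, fresh2, fresh3, fresh4 only 3 to 5 are there at a start; the rules pass over those that are not, and their reading is None.
At some moment in a run one of fresh0, fresh1, fresh2, fresh3, fresh4 may be knocked a few centimetres aside while the robot is not near it.
Once in a run the grip may slacken for a moment while it holds something.
It also fails if it takes over 210 s, if anything falls off the work surface, if the arm or the gripper's body presses on something with over 40 N, if the wrist force passes 120 N, or if a joint passes its speed limit or range.

### The arm

A 6-joint arm with a two-finger parallel gripper is mounted at the origin on the work surface. World frame = base frame: x ahead of the robot, y to its left, z up, the work surface at z = 0. Lengths are in mm, angles in rad, forces in N, time in s.
With the tool pointing down it reaches from about 350 to 725 mm from the base axis. Payload 4.3 kg.
Tool frame: the origin (TCP) lies at the very end of the fingers, on their centre line; the grasp point (between the pads) lies ctrl.grip_point_offset behind it (ctrl.grip_point_offset is the distance from the TCP to the grasp point, in mm); z points along the fingers, y is the line along which they close (so a half turn about z gives the same grasp; the last joint's range is limited). The gripper opens to 85 mm and grips with 20 to 120 N. Pads are 22 mm wide; open, the fingers measure 114 mm over their backs; the gripper's body (76 mm by 85 mm) begins 54 mm behind the grasp point. The pads swing forward as they close: fully open they stand 13 mm farther back than shut.
Start: joints at [1.231, 0.377, 0.081, 1.274, 0, 1.46], TCP at [130.979, 559.921, 231.329] pointing down, gripper open.
Joint ranges: [-2.72, 2.72], [-0.84, 1.66], [-1.02, 1.22], [-1.77, 2.12], [-1.37, 1.28], [-3.14, 3.14]. Speed limits (rad/s): [2.57, 2.57, 3.14, 3.14, 3.14, 3.14].

### API

Orientations are given as a unit quaternion [w, x, y, z].
In Python, from cell import ctrl gives the robot as it stands.
- The arm moves only by the tool jog_arm, never from a script. Its argument "plan" is a list of rows, each a list of 7 numbers: the turn, a rotation vector about the tool's x, y, z in rad, then the shift along the tool's x, y, z in cm, then the finger opening in cm, from 0 to 8.54. A call has 1 to 20 rows; each row is the pose to reach, as a shift and turn from the pose commanded when the call began, along the tool's axes at that moment; what a row does not reach only later rows make up. A row lasts 1/12 s, in which the tool goes at most 41.7 mm and 7.16 degrees, less where a joint would pass 70% of its speed; a pose out of reach is approached as far as the arm can. A call with a gripper value outside its range is refused whole. The fingers move at their own pace and stop on an object; the grip force is fixed at half the most. Time passes only in rows, so rows that repeat a pose let the fingers close. It gives the time, the measured TCP pose, the force, the opening and the grip force at its end, in the units of the state.
- ctrl.get_obs(): the state, without advancing time (a new reading comes with each control period).
- ctrl.capture(name): name is "scene" or "top"; returns (picture, depth): 400x640x3 uint8, blue, green, red; 400x640 float32, mm along the optical axis (not along the pixel's ray), 0 where there is no reading.
- ctrl.camera_model(name): a dict with "intrinsics" (3x3 intrinsics, pixels), "D" ([k1, k2, p1, p2, k3] as OpenCV has them; the pictures are not rectified), "rvec" (rotation vector, rad) and "tvec" (3), from world to camera coordinates, as OpenCV has them. Camera axes: x right, y down, z forward; pixel columns grow to the right and rows downward; lengths in mm; the calibration is good to about 2 mm. A picture is of the moment at which its call begins. camera_model takes no time and is no camera call.
- ctrl.job_done(): hands the job in; it is judged then, once.
The state is a dict: "clock": time; "joint_pos": joint angles; "joint_vel": joint speeds; "effort": joint torques, N m; "position": TCP position; "eef_rot": TCP orientation; "wrist_force": force on the tool from outside, world axes, zero at the start; "ft_torque": the same for the moment, N m; "width": finger opening in mm; "gripper_force": force on a finger pad.
Only numpy, scipy, OpenCV 4.12 (cv2) and the standard library are available. Lean on these libraries where they do the work, as an engineer would, in place of code of your own. Each camera call takes 0.05 s, during which the arm holds its last target. There are 200 camera calls.

## Working session

There is one attempt and no reset: what is moved stays moved. The work goes in short steps, Python scripts to look and compute and a tool call to move; the robot and the scene stay as the last step left them, time stands still between calls to the robot, and variables do not carry over. Pictures are saved under pics/ and viewed, at most 14 in all, crops included, and the job is handed in when it is done.

Besides the shell and the picture viewer there is one more tool, called after "Emit:" as name(argument=value, ...) on one line, values as JSON. jog_arm: Moves the arm, as the interface text tells. Its arguments: {"type":"object","properties":{"plan":{"type":"array","items":{"type":"array","items":{"type":"number"}}}},"required":["plan"]}

```bash
ls; mkdir -p pics
cat > h.py <<'E'
import numpy as np, cv2
from cell import ctrl
from scipy.spatial.transform import Rotation as R
def cap(n):
    im,d=ctrl.capture(n); m=ctrl.camera_model(n)
    return im,d,m
def pts(d,m,px=None):
    "world points of pixels (N,2) by depth"
    K=np.array(m["intrinsics"],float);D=np.array(m["D"],float)
    px=np.array(px,float).reshape(-1,2)
    u=cv2.undistortPoints(px.reshape(-1,1,2),K,D).reshape(-1,2)
    z=d[px[:,1].astype(int),px[:,0].astype(int)]
    c=np.c_[u*z[:,None],z]
    Rm=cv2.Rodrigues(np.array(m["rvec"],float))[0]
    return (c-np.array(m["tvec"],float).ravel())@Rm
def ray(m,px,h):
    K=np.array(m["intrinsics"],float);D=np.array(m["D"],float)
    u=cv2.undistortPoints(np.array(px,float).reshape(-1,1,2),K,D).reshape(-1,2)
    Rm=cv2.Rodrigues(np.array(m["rvec"],float))[0]
    o=-Rm.T@np.array(m["tvec"],float).ravel()
    v=np.c_[u,np.ones(len(u))]@Rm
    return o+v*((h-o[2])/v[:,2])[:,None]
def proj(m,P):
    return cv2.projectPoints(np.array(P,float).reshape(-1,1,3),np.array(m["rvec"],float),np.array(m["tvec"],float),np.array(m["intrinsics"],float),np.array(m["D"],float))[0].reshape(-1,2)
def pose():
    o=ctrl.get_obs(); q=o["eef_rot"]
    return np.array(o["position"]),R.from_quat([q[1],q[2],q[3],q[0]])
def rel(p,Rt=None):
    "row numbers to reach world point p / rotation Rt from now"
    P,Q=pose(); s=Q.inv().apply(np.array(p)-P)/10
    t=(Q.inv()*Rt).as_rotvec() if Rt is not None else np.zeros(3)
    return np.round(np.r_[t,s],3)
E
python3 - <<'E'
from h import *
for n in("scene","top"):
    im,d,m=cap(n); cv2.imwrite(f"pics/{n}0.png",im); np.save(f"pics/{n}0.npy",d)
    Rm=cv2.Rodrigues(np.array(m["rvec"],float))[0]; print(n,-Rm.T@np.array(m["tvec"]).ravel(),Rm[2])
print(ctrl.get_obs(),ctrl.grip_point_offset); print(pose()[1].as_matrix().round(3))
E
```

```text
pics
scene [1164.96491755 -635.53453646  837.06245512] [-0.52292215  0.56959762 -0.63412221]
top [ 506.90585755   36.6063522  1092.05266308] [ 0.08259986 -0.03332708 -0.99602539]
{'clock': 0.1, 'joint_pos': array([1.23067683e+00, 3.78017273e-01, 7.97801699e-02, 1.27441923e+00,
       6.82897419e-07, 1.46050348e+00]), 'joint_vel': array([-2.65692910e-05, -2.14878527e-03,  3.59166359e-03,  8.55426752e-05,
       -9.24513033e-04,  8.60585352e-04]), 'effort': array([ 1.17900036e-03, -4.64695716e+01,  2.70581460e+01,  1.20481144e-02,
       -1.05126774e-04, -1.01187317e-05]), 'position': array([130.78240724, 559.32513374, 230.44676021]), 'eef_rot': array([-2.08008978e-04,  1.14660538e-01,  9.93404296e-01, -9.06440917e-04]), 'wrist_force': array([-0.68827644, -0.56107619, -0.65811909]), 'ft_torque': array([0.01355143, 0.00918559, 0.03137204]), 'gripper_force': 0.0, 'width': 85.32380079253602} 18.700000000000003
[[-0.974  0.228 -0.001]
 [ 0.228  0.974 -0.002]
 [ 0.    -0.002 -1.   ]]
```

View pics/scene0.png

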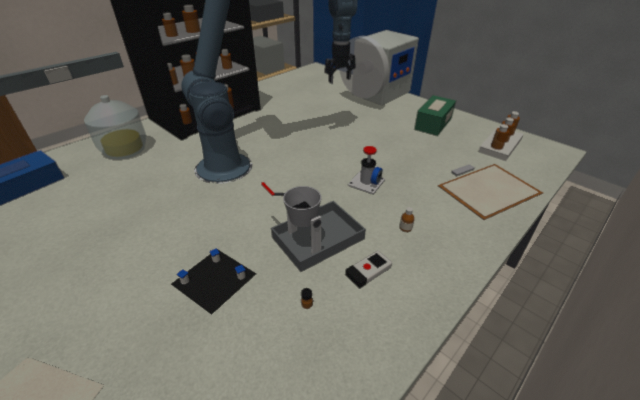

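View pics/top0.png

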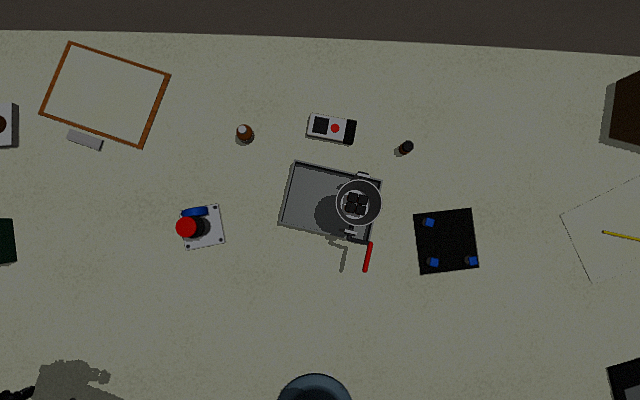

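The scene has the pot at top px (358,202), the crank bar at (368,256), the red plunger at (187,227), and three fresh lids on the mat at (428,223), (433,262) and (472,261). The pot tips to the left, towards world +y.

```bash
cat > m.py <<'E'
from h import *
def blobs(im,d,m,mask,amin=15):
    n,l,s,c=cv2.connectedComponentsWithStats(mask.astype(np.uint8)); out=[]
    for i in range(1,n):
        if s[i,4]>=amin:
            ys,xs=np.where(l==i); p=pts(d,m,np.c_[xs,ys]); out.append((c[i],s[i,4],p,np.c_[xs,ys]))
    return out
def red(im): b,g,r=[im[...,i].astype(int) for i in range(3)]; return (r>80)&(r>2.2*g)&(r>2.2*b)
def blue(im): b,g,r=[im[...,i].astype(int) for i in range(3)]; return (b>60)&(b>1.6*g)&(b>1.8*r)
E
python3 - <<'E'
from m import *
for n in("top","scene"):
    im,d,m=cap(n)
    for nm,f in(("red",red),("blue",blue)):
        for c,a,p,px in blobs(im,d,m,f(im)):
            q=np.median(p,0)
            if abs(q[0]-500)<350 and abs(q[1])<450: print(n,nm,c.round(),a,q.round(),"min",p.min(0).round(),"max",p.max(0).round())
im,d,m=cap("top")
# pot rim: points between z 185..200
ys,xs=np.mgrid[150:250,270:400]; P=pts(d,m,np.c_[xs.ravel(),ys.ravel()])
s=P[(abs(P[:,2]-193)<8)]; 
c=cv2.minEnclosingCircle(s[:,:2].astype(np.float32)); print("rim",c,len(s),np.median(s[:,2]))
w=P[(abs(P[:,2]-45)<7)]; print("tray",len(w),cv2.minAreaRect(w[:,:2].astype(np.float32)))
# mat
g=im.max(2)<35; 
for c,a,p,px in blobs(im,d,m,g,800):
    print("dark",c,a,np.median(p,0),cv2.minAreaRect(p[:,:2].astype(np.float32)))
x=cv2.resize(np.vstack([im[150:290,270:400]]),None,fx=4,fy=4,interpolation=cv2.INTER_CUBIC); x=cv2.convertScaleAbs(x,alpha=2); cv2.imwrite("pics/pot.png",x)
E
```

```text
top red [334. 128.] 55 [775. -34.  29.] min [765. -45.  25.] max [786. -26.  35.]
top red [185. 226.] 331 [495. 319. 155.] min [472.  37.  13.] max [ 518.  373. 1092.]
top red [368. 257.] 122 [ 436. -110.  179.] min [ 404. -120.  174.] max [471. -99. 184.]
top blue [194. 211.] 162 [533. 321.  80.] min [507.  37.  65.] max [ 545.  353. 1092.]
top blue [429. 222.] 66 [ 523. -298.   39.] min [ 512. -311.   33.] max [ 534. -287.   42.]
top blue [434. 262.] 69 [ 416. -312.   39.] min [ 405. -336.   -2.] max [ 427. -301.   44.]
top blue [473. 260.] 65 [ 423. -419.   39.] min [ 406. -432.    4.] max [ 434. -407.   44.]
scene red [370. 150.] 82 [498. 315. 153.] min [475. 293. 145.] max [520. 341. 156.]
scene red [268. 188.] 37 [ 442. -112.  178.] min [ 409. -120.  174.] max [ 473. -102.  180.]
scene red [367. 266.] 29 [776. -35.  29.] min [767. -46.  27.] max [785. -27.  32.]
scene blue [375. 174.] 88 [539. 305.  70.] min [522. 292.  36.] max [550. 337.  83.]
scene blue [214. 252.] 42 [ 420. -313.   38.] min [ 408. -324.   34.] max [ 430. -301.   41.]
scene blue [239. 268.] 59 [ 524. -298.  
[... 374 characters left out ...]
9] 1775 [ 852.93127715 -872.748576     52.96261213] ((736.4407348632812, -430.760009765625), (205.17213439941406, 1020.9675903320312), 14.794031143188477)
dark [362.28377065 200.47133139] 1029 [568.76352695 -97.64860595 156.22810933] ((560.095947265625, -47.62181854248047), (99.7523422241211, 172.46385192871094), 2.227522850036621)
dark [445.26495468 240.09818731] 3310 [ 474.71266776 -357.11826549    3.24430479] ((453.3183898925781, -207.49713134765625), (169.4330596923828, 470.2392883300781), 7.433126926422119)
dark [623.74381055 377.26803014] 929 [  99.28833993 -872.12652912   18.4023708 ] ((260.72601318359375, -431.7213134765625), (1049.54638671875, 134.88385009765625), 69.59430694580078)
```

View pics/pot.png

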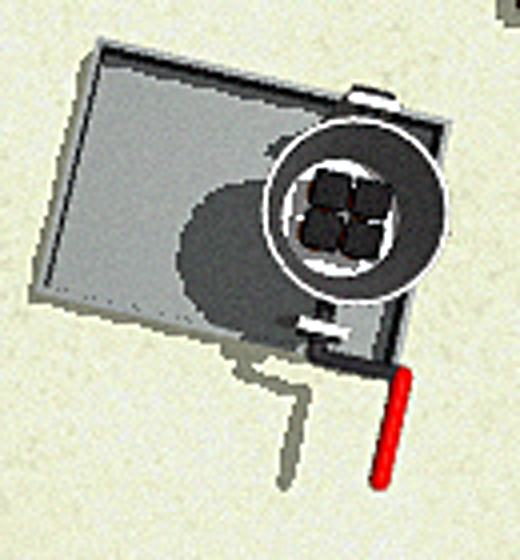

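```bash
cat >> h.py <<'E'
yaw=np.deg2rad(-11.5); O=np.array([561.3,-83.5,0.]); XT=np.array([np.cos(yaw),np.sin(yaw),0]); YT=np.array([-np.sin(yaw),np.cos(yaw),0])
RC=R.from_matrix(np.c_[-XT,YT,[0,0,-1]])
def crank(phi): # deg, + towards -y
    p=np.deg2rad(phi); return O+[0,0,150]-122*XT-55*np.sin(p)*YT+[0,0,55*np.cos(p)]
def down(b): # tool down, closing line at world angle b (rad)
    y=np.array([np.cos(b),np.sin(b),0]); z=np.array([0,0,-1.]); return R.from_matrix(np.c_[np.cross(y,z),y,z])
E
python3 - <<'E'
from h import *
c=crank(65); print(c)
print(rel([340,300,235],RC)); print(rel(c+[0,0,50],RC)); print(rel(c-[0,0,18.7],RC))
E
```

```text
[ 431.81130691 -108.02334848  173.2440044 ]
[-1.0000e-03 -0.0000e+00 -2.9000e-02 -2.6276e+01 -2.0516e+01 -3.9900e-01]
[-1.0000e-03 -0.0000e+00 -2.9000e-02 -4.4511e+01 -5.8153e+01  8.0900e-01]
[-1.0000e-03 -0.0000e+00 -2.9000e-02 -4.4511e+01 -5.8147e+01  7.6790e+00]
```

Emit:
jog_arm(plan=[[0,0,-0.03,-8,-6,0,5],[0,0,-0.03,-17,-13,0,5],[0,0,-0.03,-26,-20,0,5],[0,0,-0.03,-29,-24,0,5],[0,0,-0.03,-31,-28,0,5],[0,0,-0.03,-33,-32,0,5],[0,0,-0.03,-35,-36,0,5],[0,0,-0.03,-37,-40,0,5],[0,0,-0.03,-39,-44,0,5],[0,0,-0.03,-41,-48,0,5],[0,0,-0.03,-43,-52,0,5],[0,0,-0.03,-44,-56,0,5],[0,0,-0.03,-44.5,-58.1,0.5,5],[0,0,-0.03,-44.5,-58.1,0.8,5],[0,0,-0.03,-44.5,-58.1,0.8,5],[0,0,-0.03,-44.5,-58.1,0.8,5],[0,0,-0.03,-44.5,-58.1,0.8,5],[0,0,-0.03,-44.5,-58.1,0.8,5]])

```text
clock: 1.75
position: [432.3, -110.2, 223.3]
eef_rot: [0.0, 0.101, 0.995, -0.0]
wrist_force: [0.7, 0.7, 1.4]
width: 50.2
gripper_force: 0.0
```

Run:
```python
from h import *
c=crank(65); print(rel(c-[0,0,18.7],RC),ctrl.get_obs()['wrist_force'])
for n in("scene","top"):
    im,d,m=cap(n); q=proj(m,[c])[0].astype(int); print(q)
    a=im[max(0,q[1]-60):q[1]+60,q[0]-80:q[0]+80]; cv2.imwrite(f"pics/c_{n}.png",a)
a=np.hstack([cv2.resize(cv2.imread(f"pics/c_{n}.png"),(400,300)) for n in("scene","top")]); cv2.imwrite("pics/c1.png",cv2.convertScaleAbs(a,alpha=1.7))
```

```text
[-1.000e-03  1.000e-03 -1.000e-03  9.700e-02  2.080e-01  6.874e+00] [0.66879778 0.70921659 1.37716926]
[266 187]
[366 258]
```

View pics/c1.png

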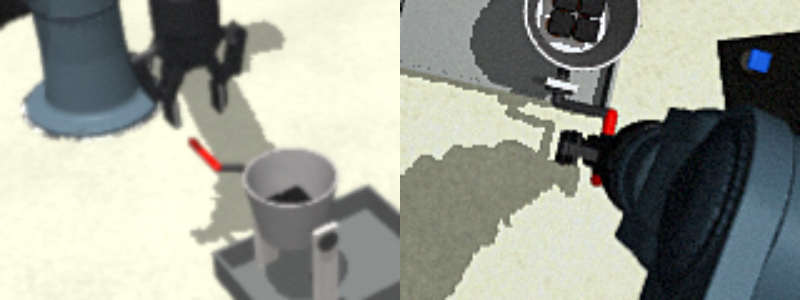

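Emit:
jog_arm(plan=[[0,0,0,0.1,0.1,2.5,5],[0,0,0,0.1,0.1,5,5],[0,0,0,0.1,0.1,6.9,5],[0,0,0,0.1,0.1,6.9,5],[0,0,0,0.1,0.1,6.9,5],[0,0,0,0.1,0.1,6.9,2],[0,0,0,0.1,0.1,6.9,1],[0,0,0,0.1,0.1,6.9,0],[0,0,0,0.1,0.1,6.9,0],[0,0,0,0.1,0.1,6.9,0],[0,0,0,0.1,0.1,6.9,0],[0,0,0,0.1,0.1,6.9,0],[0,0,0,0.1,0.1,6.9,0]])

```text
clock: 2.93
position: [432.0, -107.4, 155.8]
eef_rot: [0.001, 0.1, 0.995, -0.002]
wrist_force: [-2.2, -3.7, 6.1]
width: 10.1
gripper_force: 58.6
```

Run:
```python
import numpy as np
for f in [65-4*i for i in range(35)]:
    p=np.deg2rad(f);a=np.deg2rad(65); print(f,round(5.5*(np.sin(a)-np.sin(p)),2),round(5.5*(np.cos(a)-np.cos(p)),2))
```

```text
65 0.0 0.0
61 0.17 -0.34
57 0.37 -0.67
53 0.59 -0.99
49 0.83 -1.28
45 1.1 -1.56
41 1.38 -1.83
37 1.67 -2.07
33 1.99 -2.29
29 2.32 -2.49
25 2.66 -2.66
21 3.01 -2.81
17 3.38 -2.94
13 3.75 -3.03
9 4.12 -3.11
5 4.51 -3.15
1 4.89 -3.17
-3 5.27 -3.17
-7 5.65 -3.13
-11 6.03 -3.07
-15 6.41 -2.99
-19 6.78 -2.88
-23 7.13 -2.74
-27 7.48 -2.58
-31 7.82 -2.39
-35 8.14 -2.18
-39 8.45 -1.95
-43 8.74 -1.7
-47 9.01 -1.43
-51 9.26 -1.14
-55 9.49 -0.83
-59 9.7 -0.51
-63 9.89 -0.17
-67 10.05 0.18
-71 10.19 0.53
```

Emit:
jog_arm(plan=[[0,0,0,0,0.17,-0.34,0],[0,0,0,0,0.37,-0.67,0],[0,0,0,0,0.59,-0.99,0],[0,0,0,0,0.83,-1.28,0],[0,0,0,0,1.1,-1.56,0],[0,0,0,0,1.38,-1.83,0],[0,0,0,0,1.67,-2.07,0],[0,0,0,0,1.99,-2.29,0],[0,0,0,0,2.32,-2.49,0],[0,0,0,0,2.66,-2.66,0],[0,0,0,0,3.01,-2.81,0],[0,0,0,0,3.38,-2.94,0],[0,0,0,0,3.75,-3.03,0],[0,0,0,0,4.12,-3.11,0],[0,0,0,0,4.51,-3.15,0],[0,0,0,0,4.89,-3.17,0],[0,0,0,0,4.89,-3.17,0],[0,0,0,0,4.89,-3.17,0]])

```text
clock: 4.43
position: [441.5, -61.3, 190.1]
eef_rot: [0.002, 0.1, 0.995, -0.004]
wrist_force: [-9.8, -7.0, 24.7]
width: 9.7
gripper_force: 61.6
```

Run:
```python
from h import *
o=ctrl.get_obs(); P,Q=pose(); g=P+Q.apply([0,0,-18.7]); v=g-O-[0,0,150]; print("local",v@XT,v@YT,v[2],np.hypot(v@YT,v[2]),o['wrist_force'],o['width'])
```

```text
local -121.9307295782603 -1.9868131383859897 58.76304800032304 58.79662606591583 [-9.79910082 -6.96701006 24.72194527] 9.684521137537505
```

Emit:
jog_arm(plan=[[0,0,0,0,0,0,3],[0,0,0,0,0,0,3],[0,0,0,0,0,0,3],[0,0,0,0,0,0.5,3],[0,0,0,0,0,0.5,3],[0,0,0,0,0,0.5,3],[0,0,0,0,0,0.5,0],[0,0,0,0,0,0.5,0],[0,0,0,0,0,0.5,0],[0,0,0,0,0,0.5,0],[0,0,0,0,0,0.5,0],[0,0,0,0,0,0.5,0]])

```text
clock: 5.43
position: [440.6, -58.3, 180.9]
eef_rot: [-0.0, 0.1, 0.995, -0.0]
wrist_force: [-1.9, -2.6, 1.0]
width: 10.3
gripper_force: 58.3
```

```bash
cat > s.py <<'E'
from h import *
o=ctrl.get_obs(); P,Q=pose(); g=P+Q.apply([0,0,-18.7]); v=g-O-[0,0,150]; print("local",v@XT,v@YT,v[2],np.hypot(v@YT,v[2]),o['wrist_force'],o['ft_torque'],o['width'])
E
python3 s.py
python3 - <<'E'
from h import *
for n in("scene","top"):
    im,d,m=cap(n); q=proj(m,[O+[0,0,150]])[0].astype(int)
    a=im[max(0,q[1]-75):q[1]+75,q[0]-100:q[0]+100]; cv2.imwrite(f"pics/c_{n}.png",a)
a=np.hstack([cv2.resize(cv2.imread(f"pics/c_{n}.png"),(400,300)) for n in("scene","top")]); cv2.imwrite("pics/c2.png",cv2.convertScaleAbs(a,alpha=1.7))
E
```

```text
local -123.3074916564575 0.591797860685122 49.610147070714305 49.61367671404544 [-1.88514961 -2.62353892  1.03969193] [-0.60065682  0.39405404 -0.00626237] 10.271710948799603
```

View pics/c2.png

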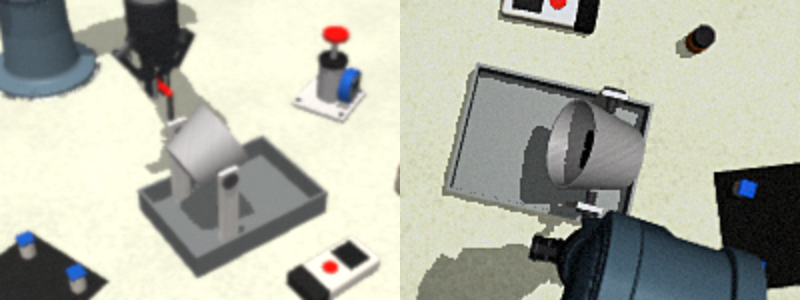

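Emit:
jog_arm(plan=[[0,0,0,0,0.38,0,0],[0,0,0,0,0.76,0.04,0],[0,0,0,0,1.14,0.1,0],[0,0,0,0,1.52,0.18,0],[0,0,0,0,1.89,0.29,0],[0,0,0,0,2.24,0.43,0],[0,0,0,0,2.59,0.59,0],[0,0,0,0,2.93,0.78,0],[0,0,0,0,3.25,0.99,0],[0,0,0,0,3.56,1.22,0],[0,0,0,0,3.85,1.47,0],[0,0,0,0,4.12,1.74,0],[0,0,0,0,4.37,2.03,0],[0,0,0,0,4.6,2.34,0],[0,0,0,0,4.81,2.66,0],[0,0,0,0,5.0,3.0,0],[0,0,0,0,5.16,3.35,0],[0,0,0,0,5.25,3.6,0],[0,0,0,0,5.25,3.6,0]])

```text
clock: 7.12
position: [451.2, -8.8, 145.5]
eef_rot: [0.0, 0.1, 0.995, -0.003]
wrist_force: [-2.9, -9.2, 2.0]
width: 10.0
gripper_force: 62.4
```

```bash
python3 s.py
```

```text
local -122.82729998874744 51.30317580426103 14.202328490799033 53.232715337125875 [-2.94740186 -9.1800384   2.01389707] [-1.83586822  0.66282329  0.01354553] 9.964475678642406
```

Emit:
jog_arm(plan=[[0,0,0,0,0,0.3,0],[0,0,0,0,0.05,0.7,0],[0,0,0,0,0.05,0.7,0],[0,0,0,0,0.05,0.7,0],[0,0,0,0,0.05,0.7,0]])

```text
clock: 7.53
position: [452.2, -8.9, 143.3]
eef_rot: [0.002, 0.101, 0.995, -0.004]
wrist_force: [-17.2, -8.2, 41.0]
width: 10.5
gripper_force: 67.8
```

```bash
python3 s.py;  python3 - <<'E'
from h import *
for n in("scene","top"):
    im,d,m=cap(n); q=proj(m,[O+[0,0,150]])[0].astype(int)
    a=im[max(0,q[1]-75):q[1]+75,q[0]-100:q[0]+100]; cv2.imwrite(f"pics/c_{n}.png",a)
a=np.hstack([cv2.resize(cv2.imread(f"pics/c_{n}.png"),(400,300)) for n in("scene","top")]); cv2.imwrite("pics/c3.png",cv2.convertScaleAbs(a,alpha=1.7))
E
```

```text
local -121.9093978084255 51.42493451179333 12.045971467341019 52.81694158254742 [-17.20273687  -8.16383088  40.95301279] [-1.68414811  3.08956637 -0.19695146] 10.493747614335646
```

View pics/c3.png

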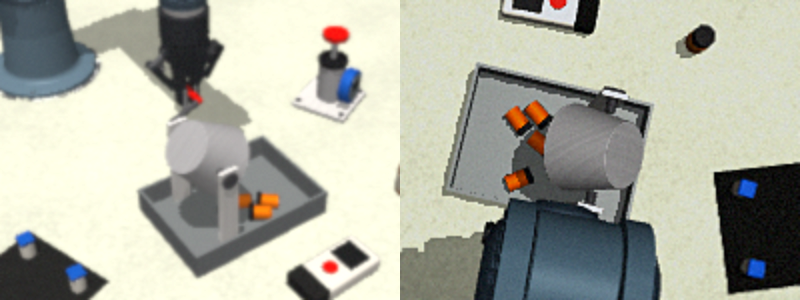

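Emit:
jog_arm(plan=[[0,0,0,0,0,-0.6,0],[0,0,0,0,0,-0.6,4],[0,0,0,0,0,-0.6,4],[0,0,0,0,0,-0.6,4],[0,0,0,0,0,-0.6,4],[0,0,0,0,0,-3.5,4],[0,0,0,0,0,-7,4],[0,0,0,0,0,-10,4],[0,0,0,0,0,-11,4],[0,0,0,0,0,-11,0],[0,0,0,0,0,-11,0]])

```text
clock: 8.55
position: [451.8, -5.9, 247.9]
eef_rot: [0.0, 0.1, 0.995, 0.0]
wrist_force: [-1.1, -0.4, -0.8]
width: 16.7
gripper_force: 0.0
```

```bash
python3 s.py
python3 - <<'E'
from h import *
print(rel([497,317,220],RC),rel([497,317,160],RC),rel([497,317,125],RC))
E
```

```text
local -122.75834450539371 54.24376589857061 116.58317773099657 128.58469375752335 [-1.11116424 -0.40517112 -0.79574088] [-0.02056694  0.04033724 -0.00076641] 16.74521584119869
[1.0000e-03 1.0000e-03 1.0000e-03 1.9720e+00 3.2539e+01 2.8060e+00] [1.0000e-03 1.0000e-03 1.0000e-03 1.9770e+00 3.2536e+01 8.8060e+00] [1.0000e-03 1.0000e-03 1.0000e-03 1.9800e+00 3.2534e+01 1.2306e+01]
```

Emit:
jog_arm(plan=[[0,0,0,0.2,4,0,0],[0,0,0,0.4,8,0,0],[0,0,0,0.6,12,0,0],[0,0,0,0.8,16,0,0],[0,0,0,1.1,20,0,0],[0,0,0,1.4,24,0,0],[0,0,0,1.7,28,0,0],[0,0,0,2,31,0,0],[0,0,0,2,32.5,2,0],[0,0,0,2,32.5,4,0],[0,0,0,2,32.5,7,0],[0,0,0,2,32.5,9,0],[0,0,0,2,32.5,10,0],[0,0,0,2,32.5,11,0],[0,0,0,2,32.5,12,0],[0,0,0,2,32.5,12.5,0],[0,0,0,2,32.5,12.6,0],[0,0,0,2,32.5,12.6,0],[0,0,0,2,32.5,12.6,0]])

```text
clock: 10.13
position: [493.9, 316.1, 124.9]
eef_rot: [-0.001, 0.099, 0.995, 0.0]
wrist_force: [-12.3, -3.8, 23.4]
width: 0.0
gripper_force: 12.3
```

Emit:
jog_arm(plan=[[0,0,0,0,0,-1.5,0],[0,0,0,0,0,-3,0],[0,0,0,0,0,-4.5,0],[0,0,0,0,0,-8,0],[0,0,0,0,0,-11,0],[0,0,0,-0.2,-4,-12.6,4],[0,0,0,-0.4,-8,-12.6,4],[0,0,0,-0.7,-12,-12.6,4],[0,0,0,-1,-16,-12.6,4],[0,0,0,-1.3,-20,-12.6,4],[0,0,0,-1.6,-24,-12.6,4],[0,0,0,-1.9,-28,-12.6,4],[0,0,0,-2,-31,-12.6,4],[0,0,0,-2,-32.5,-12.6,4],[0,0,0,-2,-32.5,-12.6,4],[0,0,0,-2,-32.5,-12.6,4],[0,0,0,-2,-32.5,-12.6,4]])

```text
clock: 11.55
position: [451.2, -5.5, 247.7]
eef_rot: [-0.0, 0.1, 0.995, 0.0]
wrist_force: [0.9, 0.4, 0.1]
width: 39.8
gripper_force: 0.0
```

```bash
python3 s.py
python3 - <<'E'
from m import *
print(rel(crank(-67)-[0,0,18.7+5],RC))
im,d,m=cap("scene")
for nm,f in(("red",red),("blue",blue)):
  for c,a,p,px in blobs(im,d,m,f(im)):
    q=np.median(p,0)
    if abs(q[0]-500)<350 and abs(q[1])<450: print(nm,a,q.round(),p.min(0).round(),p.max(0).round())
E
```

```text
local -123.42806761982588 54.45127305961837 116.36279222000621 128.47272298448982 [0.93998147 0.3918099  0.12796674] [-0.01593783 -0.01576354  0.03447923] 39.84409694552985
[ 1.000e-03 -1.000e-03  1.000e-03 -1.510e-01 -3.900e-01  9.987e+00]
red 81 [498. 315. 153.] [474. 292. 147.] [519. 342. 157.]
red 50 [461. -15. 178.] [427. -24. 175.] [494.  -5. 181.]
red 29 [775. -36.  29.] [767. -46.  27.] [785. -25.  33.]
blue 89 [538. 305.  70.] [525. 291.  37.] [549. 340.  85.]
blue 43 [ 420. -312.   38.] [ 408. -323.   35.] [ 429. -301.   43.]
blue 58 [ 525. -299.   38.] [ 479. -311.    1.] [ 537. -274.   42.]
blue 52 [ 426. -419.   39.] [ 412. -431.   34.] [ 436. -408.   42.]
```

Emit:
jog_arm(plan=[[0,0,0,-0.15,-0.4,3.5,4],[0,0,0,-0.15,-0.4,7,4],[0,0,0,-0.15,-0.4,10,4],[0,0,0,-0.15,-0.4,10.1,4],[0,0,0,-0.15,-0.4,10.1,0],[0,0,0,-0.15,-0.4,10.1,0],[0,0,0,-0.15,-0.4,10.1,0],[0,0,0,-0.15,-0.4,10.1,0],[0,0,0,-0.15,-0.4,10.1,0],[0,0,0,-0.15,-0.4,10.1,0]])

```text
clock: 12.43
position: [453.5, -10.2, 148.6]
eef_rot: [0.002, 0.1, 0.995, 0.0]
wrist_force: [-1.2, 1.6, 4.9]
width: 9.9
gripper_force: 58.8
```

```bash
python3 s.py
python3 - <<'E'
import numpy as np
a=np.deg2rad(-67)
for i in range(36):
    f=-67+4*i;p=np.deg2rad(f);print(f,round(5.5*(np.sin(a)-np.sin(p)),2),round(5.5*(np.cos(a)-np.cos(p)),2))
E
```

```text
local -120.34452322316804 50.31684219411173 17.3094975100729 53.21093226432293 [-1.17838041  1.6279666   4.86813615] [ 0.20286797  0.17838213 -0.03999635] 9.932737781446283
-67 0.0 0.0
-63 -0.16 -0.35
-59 -0.35 -0.68
-55 -0.56 -1.01
-51 -0.79 -1.31
-47 -1.04 -1.6
-43 -1.31 -1.87
-39 -1.6 -2.13
-35 -1.91 -2.36
-31 -2.23 -2.57
-27 -2.57 -2.75
-23 -2.91 -2.91
-19 -3.27 -3.05
-15 -3.64 -3.16
-11 -4.01 -3.25
-7 -4.39 -3.31
-3 -4.77 -3.34
1 -5.16 -3.35
5 -5.54 -3.33
9 -5.92 -3.28
13 -6.3 -3.21
17 -6.67 -3.11
21 -7.03 -2.99
25 -7.39 -2.84
29 -7.73 -2.66
33 -8.06 -2.46
37 -8.37 -2.24
41 -8.67 -2.0
45 -8.95 -1.74
49 -9.21 -1.46
53 -9.46 -1.16
57 -9.68 -0.85
61 -9.87 -0.52
65 -10.05 -0.18
69 -10.2 0.18
73 -10.32 0.54
```

Emit:
jog_arm(plan=[[0,0,0,0,-0.16,-0.33,0],[0,0,0,0,-0.35,-0.66,0],[0,0,0,0,-0.56,-0.98,0],[0,0,0,0,-0.79,-1.28,0],[0,0,0,0,-1.04,-1.56,0],[0,0,0,0,-1.31,-1.83,0],[0,0,0,0,-1.6,-2.08,0],[0,0,0,0,-1.91,-2.3,0],[0,0,0,0,-2.23,-2.5,0],[0,0,0,0,-2.57,-2.68,0],[0,0,0,0,-2.91,-2.84,0],[0,0,0,0,-3.27,-2.97,0],[0,0,0,0,-3.64,-3.08,0],[0,0,0,0,-4.01,-3.16,0],[0,0,0,0,-4.39,-3.22,0],[0,0,0,0,-4.77,-3.25,0],[0,0,0,0,-5.16,-3.25,0],[0,0,0,0,-5.16,-3.25,0]])

```text
clock: 13.93
position: [443.4, -59.7, 181.8]
eef_rot: [0.002, 0.099, 0.995, 0.002]
wrist_force: [-0.9, 7.3, 11.6]
width: 9.9
gripper_force: 61.6
```

```bash
python3 s.py
```

```text
local -120.32418875215373 -0.22557408557276504 50.53314816674015 50.53365163244979 [-0.91484545  7.33259116 11.57411993] [1.46993814 0.19836429 0.00429274] 9.924550278006338
```

Emit:
jog_arm(plan=[[0,0,0,0,-0.38,0.02,0],[0,0,0,0,-0.76,0.07,0],[0,0,0,0,-1.14,0.14,0],[0,0,0,0,-1.51,0.24,0],[0,0,0,0,-1.87,0.36,0],[0,0,0,0,-2.23,0.51,0],[0,0,0,0,-2.57,0.69,0],[0,0,0,0,-2.9,0.89,0],[0,0,0,0,-3.21,1.11,0],[0,0,0,0,-3.51,1.35,0],[0,0,0,0,-3.79,1.61,0],[0,0,0,0,-4.05,1.89,0],[0,0,0,0,-4.3,2.19,0],[0,0,0,0,-4.52,2.5,0],[0,0,0,0,-4.71,2.83,0],[0,0,0,0,-4.89,3.17,0],[0,0,0,0,-5.0,3.5,0],[0,0,0,0,-5.0,3.8,0],[0,0,0,0,-5.0,3.9,0],[0,0,0,0,-5.0,3.9,0]])

```text
clock: 15.6
position: [433.9, -107.8, 145.6]
eef_rot: [0.003, 0.099, 0.995, 0.003]
wrist_force: [-9.2, 13.4, 36.7]
width: 9.7
gripper_force: 69.8
```

```bash
python3 s.py
```

```text
local -120.0982016751987 -49.36521284652282 14.253083189021197 51.38165645223654 [-9.17050503 13.35892017 36.70586646] [2.66539163 1.47328123 0.02547923] 9.72634511292379
```

Emit:
jog_arm(plan=[[0,0,0,0,0,-0.4,0],[0,0,0,0,0,-0.4,4],[0,0,0,0,0,-0.4,4],[0,0,0,0,0,-0.4,4],[0,0,0,0,0,-0.4,4],[0,0,0,0,0,-3.5,4],[0,0,0,0,0,-7,4],[0,0,0,0,-4,-10,4],[0,0,0,1,-8,-11,5],[0,0,0,2,-12,-11,5],[0,0,0,2,-12,-11,5],[0,0,0,2,-12,-11,5]])

```text
clock: 16.6
position: [387.6, -225.9, 250.3]
eef_rot: [-0.0, 0.102, 0.995, -0.0]
wrist_force: [-0.1, 0.4, -0.6]
width: 50.1
gripper_force: 0.0
```

Run:
```python
from m import *
P=[]
for n in("top","scene"):
    im,d,m=cap(n)
    for nm,f in(("red",red),("blue",blue)):
        for c,a,p,px in blobs(im,d,m,f(im)):
            q=np.median(p,0)
            if abs(q[0]-500)<250 and abs(q[1])<450:
                tp=p[abs(p[:,2]-39)<4]; ang=cv2.minAreaRect(tp[:,:2].astype(np.float32)) if len(tp)>10 else None
                print(n,nm,a,q.round(),p.min(0).round(),p.max(0).round(),ang)
    q=proj(m,[O+[0,0,150]])[0].astype(int)
    a=im[max(0,q[1]-75):q[1]+75,q[0]-100:q[0]+100]; P.append(cv2.resize(a,(400,300)))
    if n=="top":
        t=cv2.resize(im[200:280,405:485],(560,560),interpolation=cv2.INTER_CUBIC); cv2.imwrite("pics/mat.png",cv2.convertScaleAbs(t,alpha=1.8))
        ys,xs=np.mgrid[150:250,300:410]; Q=pts(d,m,np.c_[xs.ravel(),ys.ravel()]); s=Q[abs(Q[:,2]-193)<8]; print("rim",cv2.minEnclosingCircle(s[:,:2].astype(np.float32)))
cv2.imwrite("pics/c4.png",cv2.convertScaleAbs(np.hstack(P),alpha=1.7)); print(pose())
```

```text
top red 56 [619. -10.  26.] [507. -24.  20.] [ 632.   37. 1092.] None
top red 56 [612.  17.  25.] [596.   3.  19.] [627.  30.  31.] None
top red 17 [588.  -9.  26.] [578. -17.  21.] [594.  -1.  32.] None
top red 20 [575. -20.  27.] [567. -28.  24.] [581. -12.  30.] None
top red 53 [526.  17.  26.] [515.   0.  18.] [537.  30.  33.] None
top red 332 [495. 319. 154.] [472. 296.  16.] [518. 372. 160.] None
top red 131 [ 438. -109.  179.] [ 404. -119.  174.] [ 507.   37. 1092.] None
top blue 168 [533. 320.  80.] [523. 297.  58.] [545. 353.  87.] None
top blue 67 [ 523. -297.   39.] [ 507. -311.   34.] [ 534.   37. 1092.] ((522.9349975585938, -298.360107421875), (21.80879020690918, 22.015913009643555), 78.79264831542969)
top blue 72 [ 416. -312.   40.] [ 405. -337.   -2.] [ 507.   37. 1092.] ((415.4228820800781, -310.5940856933594), (21.931997299194336, 21.32802963256836), 82.64484405517578)
top blue 68 [ 423. -419.   39.] [ 406. -443.    3.] [ 434. -408.   43.] ((422.7263488769531, -419.2443542480469), (21.997047424316406, 22.390594482421875), 15.345158576965332)
rim ((561.6531982421875, 
[... 388 characters left out ...]
797, 23.145477294921875), 78.20110321044922)
scene blue 59 [ 524. -298.   38.] [ 480. -313.    1.] [ 537. -273.   41.] ((522.83251953125, -299.10235595703125), (22.180343627929688, 24.752830505371094), 76.07462310791016)
scene blue 52 [ 425. -419.   39.] [ 411. -431.   33.] [ 433. -408.   43.] ((422.56329345703125, -419.55853271484375), (21.38572883605957, 19.200241088867188), 15.160283088684082)
(array([ 388.10459753, -223.06299781,  249.77116774]), Rotation.from_matrix(array([[-9.79895855e-01,  1.99507443e-01, -9.45047388e-04],
                            [ 1.99505666e-01,  9.79895193e-01,  1.70293223e-03],
                            [ 1.26579505e-03,  1.48015393e-03, -9.99998103e-01]])))
```

View pics/c4.png

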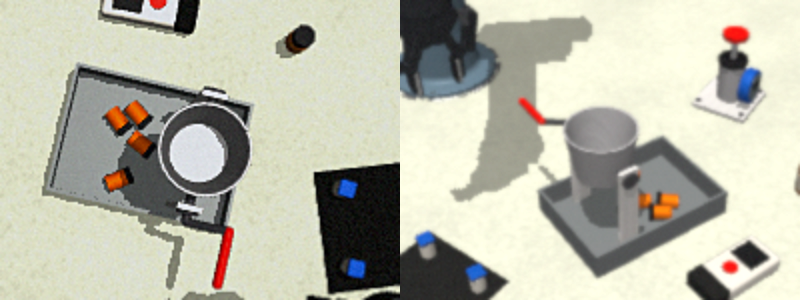

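View pics/mat.png

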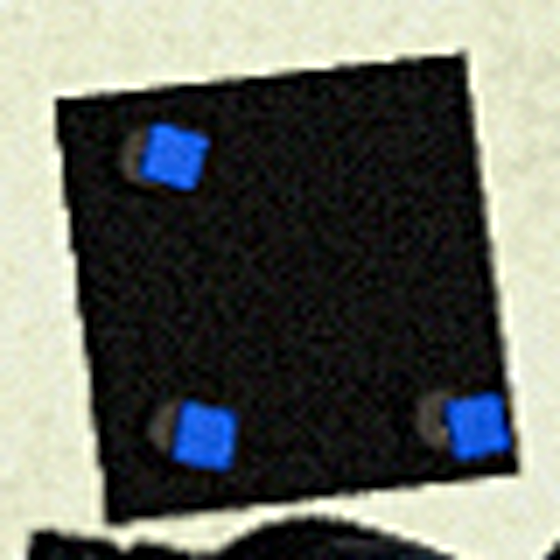

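```bash
cat > lids.py <<'E'
from m import *
def lids():
    im,d,m=cap("top"); out=[]
    for c,a,p,px in blobs(im,d,m,blue(im),8):
        q=np.median(p,0)
        if q[1]<150 and 250<q[0]<800:
            k=abs(p[:,2]-q[2])<5; w=ray(m,px[k],q[2]); r=cv2.minAreaRect(w[:,:2].astype(np.float32)); print(a,q.round(1),"rayc",w.mean(0).round(1),np.round(r[1],1),round(r[2],1))
E
python3 - <<'E'
from lids import *
lids()
print(rel([416.5,-311.5,80],RC),rel([416.5,-311.5,9],RC))
E
```

```text
67 [ 522.9 -298.1   39.3] rayc [ 522.9 -298.    39.3] [21.9 21.7] 76.0
71 [ 415.8 -311.8   38.7] rayc [ 415.4 -311.    38.7] [21.6 21. ] 80.7
67 [ 423.  -419.1   38.6] rayc [ 422.6 -419.3   38.6] [21.5 22.3] 1.0
[ 1.0000e-03 -1.0000e-03  1.0000e-03 -4.5530e+00 -8.1940e+00  1.6953e+01] [ 1.0000e-03 -1.0000e-03  1.0000e-03 -4.5630e+00 -8.2050e+00  2.4053e+01]
```

Emit:
jog_arm(plan=[[0,0,0,-2,-4,3,5],[0,0,0,-4,-7,6,5],[0,0,0,-4.5,-8.2,10,5],[0,0,0,-4.5,-8.2,14,5],[0,0,0,-4.5,-8.2,17.5,5],[0,0,0,-4.5,-8.2,20,5],[0,0,0,-4.5,-8.2,22,5],[0,0,0,-4.5,-8.2,24,5],[0,0,0,-4.5,-8.2,24,5],[0,0,0,-4.5,-8.2,24,1.5],[0,0,0,-4.5,-8.2,24,1.5],[0,0,0,-4.5,-8.2,24,1.5],[0,0,0,-4.5,-8.2,24,1.5],[0,0,0,-4.5,-8.2,24,1.5],[0,0,0,-4.5,-8.2,24,1.5],[0,0,0,-4.5,-8.2,22,1.5],[0,0,0,-4.5,-8.2,18,1.5],[0,0,0,-4.5,-8.2,14,1.5],[0,0,0,-4.5,-8.2,10,1.5]])

```text
clock: 18.33
position: [415.6, -312.3, 151.9]
eef_rot: [-0.001, 0.1, 0.995, 0.0]
wrist_force: [1.2, -0.0, -0.4]
width: 21.8
gripper_force: 58.7
```

```bash
cat > pl.py <<'E'
from h import *
import sys
x,y,z=map(float,sys.argv[1:4]); p=O+x*XT+y*YT
print(ctrl.get_obs()['width'],rel([*p[:2],245],RC),rel([*p[:2],z],RC))
E
python3 pl.py 17 0 158; python3 pl.py -130 -110 245
```

```text
21.848996541185613 [ 1.0000e-03 -1.0000e-03  1.0000e-03 -1.1426e+01  2.5329e+01 -9.3020e+00] [ 1.0000e-03 -1.0000e-03  1.0000e-03 -1.1435e+01  2.5323e+01 -6.0200e-01]
21.848996541185613 [ 1.0000e-03 -1.0000e-03  1.0000e-03  3.2810e+00  1.4338e+01 -9.2940e+00] [ 1.0000e-03 -1.0000e-03  1.0000e-03  3.2810e+00  1.4338e+01 -9.2940e+00]
```

Emit:
jog_arm(plan=[[0,0,0,0,0,-3,1.5],[0,0,0,0,0,-6,1.5],[0,0,0,0,1,-9.3,1.5],[0,0,0,-1,3.5,-9.3,1.5],[0,0,0,-2.5,6.5,-9.3,1.5],[0,0,0,-4,9.5,-9.3,1.5],[0,0,0,-5.5,12.5,-9.3,1.5],[0,0,0,-7,15.5,-9.3,1.5],[0,0,0,-8.5,18.5,-9.3,1.5],[0,0,0,-10,21.5,-9.3,1.5],[0,0,0,-11,24,-9.3,1.5],[0,0,0,-11.4,25.3,-9.3,1.5],[0,0,0,-11.4,25.3,-9.3,1.5],[0,0,0,-11.4,25.3,-6,1.5],[0,0,0,-11.4,25.3,-3,1.5],[0,0,0,-11.4,25.3,-0.6,1.5],[0,0,0,-11.4,25.3,-0.6,1.5],[0,0,0,-11.4,25.3,-0.6,1.5]])

```text
clock: 19.83
position: [576.3, -88.2, 155.7]
eef_rot: [-0.002, 0.1, 0.995, 0.0]
wrist_force: [-0.2, 0.7, 0.0]
width: 21.8
gripper_force: 58.9
```

```bash
python3 pl.py 17 0 158
python3 - <<'E'
from lids import *
lids()
print(rel([523,-298.3,240],RC),rel([523,-298.3,9],RC))
E
```

```text
21.829303234138436 [-0.000e+00 -4.000e-03 -1.000e-03 -1.040e-01  1.640e-01 -8.933e+00] [-0.    -0.004 -0.001 -0.137  0.166 -0.233]
69 [ 422.7 -419.7   39.2] rayc [ 422.6 -419.1   39.2] [21.5 22.3] 1.0
[ -0.     -0.     -0.      1.181 -21.658  -8.254] [ -0.     -0.     -0.      1.177 -21.651  14.846]
```

Emit:
jog_arm(plan=[[0,0,0,0,0,-0.2,3],[0,0,0,0,0,-0.2,3],[0,0,0,0,0,-0.2,3],[0,0,0,0,0,-0.2,3],[0,0,0,0,0,-3,3],[0,0,0,0,0,-6,3],[0,0,0,0,0,-9,4],[0,0,0,2,-4,-9,5],[0,0,0,5,-8,-9,5],[0,0,0,8,-11,-9,5],[0,0,0,11,-14,-9,5],[0,0,0,14,-16,-9,5],[0,0,0,15,-16,-9,5],[0,0,0,15,-16,-9,5]])

```text
clock: 21.05
position: [396.4, -215.1, 247.1]
eef_rot: [-0.0, 0.102, 0.995, -0.0]
wrist_force: [-0.4, -0.3, 1.0]
width: 49.9
gripper_force: 0.0
```

Run:
```python
from lids import *
lids(); print(pose()[0])
print(rel([523,-298.3,220],RC),rel([523,-298.3,9],RC))
```

```text
82 [576.5 -87.5 155.5] rayc [576.9 -88.2 155.5] [21.6 21. ] 77.6
68 [ 522.8 -298.    38.6] rayc [ 522.9 -298.    38.6] [22.6 21.7] 76.0
67 [ 422.9 -420.    39. ] rayc [ 422.4 -419.4   39. ] [22.1 21.7] 14.6
[ 398.45595828 -214.94031158  247.17487463]
[-0.0000e+00  1.0000e-03 -2.0000e-03 -1.3873e+01 -5.6620e+00  2.7330e+00] [-0.0000e+00  1.0000e-03 -2.0000e-03 -1.3851e+01 -5.6600e+00  2.3832e+01]
```

Emit:
jog_arm(plan=[[0,0,0,-3,-2,0,5],[0,0,0,-6,-4,2,5],[0,0,0,-9,-5.7,5,5],[0,0,0,-12,-5.7,8,5],[0,0,0,-13.9,-5.7,11,5],[0,0,0,-13.9,-5.7,15,5],[0,0,0,-13.9,-5.7,18,5],[0,0,0,-13.9,-5.7,20,5],[0,0,0,-13.9,-5.7,22,5],[0,0,0,-13.9,-5.7,23.8,5],[0,0,0,-13.9,-5.7,23.8,5],[0,0,0,-13.9,-5.7,23.8,1.5],[0,0,0,-13.9,-5.7,23.8,1.5],[0,0,0,-13.9,-5.7,23.8,1.5],[0,0,0,-13.9,-5.7,23.8,1.5],[0,0,0,-13.9,-5.7,23.8,1.5],[0,0,0,-13.9,-5.7,23.8,1.5],[0,0,0,-13.9,-5.7,21,1.5],[0,0,0,-13.9,-5.7,17,1.5],[0,0,0,-13.9,-5.7,14,1.5]])

```text
clock: 22.77
position: [524.1, -297.9, 108.4]
eef_rot: [-0.0, 0.1, 0.995, 0.0]
wrist_force: [0.2, -0.4, -0.3]
width: 21.9
gripper_force: 58.3
```

```bash
python3 pl.py -18 0 158
```

```text
21.944282119246076 [ 0.0000e+00 -0.0000e+00  1.0000e-03  2.4150e+00  2.1757e+01 -1.3659e+01] [ 0.0000e+00 -0.0000e+00  1.0000e-03  2.4140e+00  2.1757e+01 -4.9590e+00]
```

Emit:
jog_arm(plan=[[0,0,0,0,0,-3,1.5],[0,0,0,0,0,-6,1.5],[0,0,0,0,1,-9,1.5],[0,0,0,0,3,-12,1.5],[0,0,0,0.5,5,-13.7,1.5],[0,0,0,1,8,-13.7,1.5],[0,0,0,1.4,11,-13.7,1.5],[0,0,0,1.8,14,-13.7,1.5],[0,0,0,2.2,17,-13.7,1.5],[0,0,0,2.4,20,-13.7,1.5],[0,0,0,2.4,21.8,-13.7,1.5],[0,0,0,2.4,21.8,-13.7,1.5],[0,0,0,2.4,21.8,-11,1.5],[0,0,0,2.4,21.8,-8,1.5],[0,0,0,2.4,21.8,-5,1.5],[0,0,0,2.4,21.8,-5,1.5],[0,0,0,2.4,21.8,-5,1.5]])

```text
clock: 24.18
position: [542.3, -79.9, 155.4]
eef_rot: [-0.002, 0.1, 0.995, 0.0]
wrist_force: [-1.0, 0.0, -0.3]
width: 21.9
gripper_force: 58.6
```

```bash
python3 pl.py -18 0 158
```

```text
21.925857648202108 [ 0.000e+00 -4.000e-03  0.000e+00 -9.500e-02  2.200e-02 -8.956e+00] [ 0.    -0.004  0.    -0.133  0.022 -0.256]
```

Emit:
jog_arm(plan=[[0,0,0,0,0,-0.2,3],[0,0,0,0,0,-0.2,3],[0,0,0,0,0,-0.2,3],[0,0,0,0,0,-0.2,3],[0,0,0,0,0,-3,3],[0,0,0,0,0,-6,3],[0,0,0,0,0,-9,4],[0,0,0,2,-4,-9,5],[0,0,0,4,-8,-9,5],[0,0,-0.1,6,-11,-9,5],[0,0,-0.2,8,-14,-9,5],[0,0,-0.3,10,-16,-9,5],[0,0,-0.4,11,-18,-9,5],[0,0,-0.46,11,-18,-9,5],[0,0,-0.46,11,-18,-9,5],[0,0,-0.46,11,-18,-9,5]])

```text
clock: 25.52
position: [400.8, -234.5, 247.2]
eef_rot: [0.001, -0.129, 0.992, -0.0]
wrist_force: [0.1, -0.9, 0.5]
width: 50.1
gripper_force: 0.0
```

Run:
```python
from lids import *
lids(); print(pose()[0]); T=down(np.deg2rad(105))
print(rel([422.6,-419.4,220],T),rel([422.6,-419.4,9],T))
```

```text
84 [576.5 -87.3 156. ] rayc [576.7 -88.2 156. ] [21.6 21.6] 77.7
85 [542.6 -80.4 156. ] rayc [543.  -79.9 156. ] [21.3 22. ] 73.2
68 [ 422.9 -419.8   38.9] rayc [ 422.5 -419.4   38.9] [21.5 22.3] 1.0
[ 401.01927924 -234.12360779  246.97888501]
[-1.0000e-03  1.0000e-03 -3.0000e-03  2.6630e+00 -1.8461e+01  2.7070e+00] [-1.0000e-03  1.0000e-03 -3.0000e-03  2.6790e+00 -1.8448e+01  2.3807e+01]
```

Emit:
jog_arm(plan=[[0,0,0.05,1,-4,0,5],[0,0,0.05,2,-8,0,5],[0,0,0.05,2.7,-12,2,5],[0,0,0.05,2.7,-15,5,5],[0,0,0.05,2.7,-18.5,8,5],[0,0,0.05,2.7,-18.5,12,5],[0,0,0.05,2.7,-18.5,16,5],[0,0,0.05,2.7,-18.5,20,5],[0,0,0.05,2.7,-18.5,22,5],[0,0,0.05,2.7,-18.5,23.8,5],[0,0,0.05,2.7,-18.5,23.8,5],[0,0,0.05,2.7,-18.5,23.8,1.5],[0,0,0.05,2.7,-18.5,23.8,1.5],[0,0,0.05,2.7,-18.5,23.8,1.5],[0,0,0.05,2.7,-18.5,23.8,1.5],[0,0,0.05,2.7,-18.5,23.8,1.5],[0,0,0.05,2.7,-18.5,23.8,1.5],[0,0,0.05,2.7,-18.5,21,1.5],[0,0,0.05,2.7,-18.5,17,1.5],[0,0,0.05,2.7,-18.5,14,1.5]])

```text
clock: 27.23
position: [421.9, -419.7, 108.4]
eef_rot: [-0.0, -0.105, 0.994, 0.0]
wrist_force: [0.5, -0.8, 0.2]
width: 22.1
gripper_force: 58.8
```

```bash
python3 pl.py 0 14 172
```

```text
22.06622768687279 [  0.     -0.      0.411 -21.204  31.265 -13.657] [  0.     -0.      0.411 -21.205  31.264  -6.357]
```

Run:
```python
from h import *
print(ctrl.get_obs()['joint_pos']); T=down(np.deg2rad(168.5)); p=O+19*YT
print(rel([*p[:2],245],T),rel([*p[:2],166],T))
```

```text
[-8.89448838e-01  4.78120371e-01 -8.85224000e-02  1.00430269e+00
 -1.41113972e-05 -1.09941127e+00]
[  0.      0.     -1.16  -21.404  31.723 -13.657] [  0.      0.     -1.16  -21.404  31.722  -5.757]
```

Emit:
jog_arm(plan=[[0,0,0,0,0,-3,1.5],[0,0,0,0,0,-6,1.5],[0,0,-0.05,0,0,-9,1.5],[0,0,-0.15,-1,2,-12,1.5],[0,0,-0.25,-3,4.5,-13.7,1.5],[0,0,-0.35,-5,7.5,-13.7,1.5],[0,0,-0.45,-7,10.5,-13.7,1.5],[0,0,-0.55,-9,13.5,-13.7,1.5],[0,0,-0.65,-11,16.5,-13.7,1.5],[0,0,-0.75,-13,19.5,-13.7,1.5],[0,0,-0.85,-15,22.5,-13.7,1.5],[0,0,-0.95,-17,25.5,-13.7,1.5],[0,0,-1.05,-19,28.5,-13.7,1.5],[0,0,-1.16,-21,31,-13.7,1.5],[0,0,-1.16,-21.4,31.7,-13.7,1.5],[0,0,-1.16,-21.4,31.7,-13.7,1.5],[0,0,-1.16,-21.4,31.7,-13.7,1.5]])

```text
clock: 28.65
position: [565.0, -65.4, 243.5]
eef_rot: [-0.0, -0.633, 0.774, -0.0]
wrist_force: [-0.1, 0.2, 0.2]
width: 21.7
gripper_force: 58.8
```

Run:
```python
from h import *
T=down(np.deg2rad(168.5)); p=O+19*YT
print(ctrl.get_obs()['width'],rel([*p[:2],166],T))
```

```text
21.739434475284963 [ 0.00e+00 -1.00e-03 -0.00e+00 -6.30e-02 -0.00e+00  7.75e+00]
```

Emit:
jog_arm(plan=[[0,0,0,-0.05,0,3,1.5],[0,0,0,-0.05,0,6,1.5],[0,0,0,-0.05,0,7.7,1.5],[0,0,0,-0.05,0,7.7,1.5],[0,0,0,-0.05,0,7.7,2.9],[0,0,0,-0.05,0,7.7,2.9],[0,0,0,-0.05,0,7.7,2.9],[0,0,0,-0.05,0,7.7,2.9],[0,0,0,-0.05,0,5,2.9],[0,0,0,-0.05,0,2,2.9],[0,0,0,-0.05,0,0,2.9],[0,0,0,-4,0,0,0],[0,0,0,-8,0,0,0],[0,0,0,-12,0,0,0],[0,0,0,-16,0,0,0],[0,0,0,-20,0,0,0],[0,0,0,-20,0,0,0],[0,0,0,-20,0,0,0]])

```text
clock: 30.15
position: [605.3, 132.9, 243.7]
eef_rot: [0.0, -0.634, 0.773, -0.0]
wrist_force: [0.4, -0.8, 0.6]
width: 0.1
gripper_force: 0.0
```

Run:
```python
from lids import *
lids(); print(pose()[0])
for z in (170,125): print(rel([497,317,z]))
```

```text
85 [576.6 -87.6 155.8] rayc [576.9 -88.1 155.8] [22.1 21.7] 80.4
77 [568.7 -46.9 178.9] rayc [567.7 -49.2 178.9] [15.3 21.6] 77.3
88 [542.8 -80.5 155.7] rayc [543.1 -80.4 155.7] [22. 22.] 73.2
[605.23762987 131.35396928 243.75965813]
[  0.      0.      0.    -16.063  14.283   7.361]
[  0.      0.      0.    -16.064  14.286  11.861]
```

Run:
```python
from m import *
P=[]
for n in("top","scene"):
    im,d,m=cap(n); q=proj(m,[O+[0,0,170]])[0].astype(int)
    P.append(cv2.resize(im[q[1]-38:q[1]+38,q[0]-50:q[0]+50],(400,300),interpolation=cv2.INTER_CUBIC))
cv2.imwrite("pics/c5.png",cv2.convertScaleAbs(np.hstack(P),alpha=1.7))
```

```text
(no output)
```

View pics/c5.png

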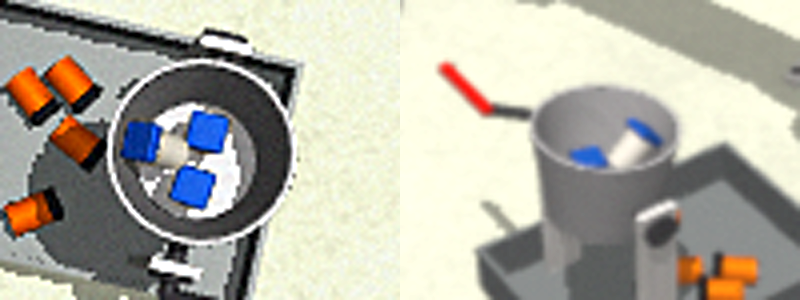

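The picture shows all three fresh canisters in the pot. Two stand at (208,131) and (192,186). The third leans inside, against the wall, at (142,141), below the rim. Next are the pump strokes.

Emit:
jog_arm(plan=[[0,0,0,-3,2.5,0,0],[0,0,0,-6,5,0,0],[0,0,0,-9,7.5,0,0],[0,0,0,-12,10,0,0],[0,0,0,-14,12.5,1,0],[0,0,0,-16,14.3,3,0],[0,0,0,-16,14.3,6,0],[0,0,0,-16,14.3,7.5,0],[0,0,0,-16,14.3,9,0],[0,0,0,-16,14.3,10,0],[0,0,0,-16,14.3,11,0],[0,0,0,-16,14.3,11.8,0],[0,0,0,-16,14.3,12.2,0],[0,0,0,-16,14.3,12.2,0],[0,0,0,-16,14.3,12.2,0]])

```text
clock: 31.55
position: [496.3, 314.7, 124.9]
eef_rot: [0.0, -0.632, 0.775, 0.0]
wrist_force: [-9.1, -3.7, 19.3]
width: 0.1
gripper_force: 9.8
```

Emit:
jog_arm(plan=[[0,0,0,0,0,-1.5,0],[0,0,0,0,0,-3,0],[0,0,0,0,0,-5,0],[0,0,0,0,0,-6,0],[0,0,0,0,0,-6,0],[0,0,0,0,0,-6,0],[0,0,0,0,0,-6,0],[0,0,0,0,0,-6,0],[0,0,0,0,0,-4,0],[0,0,0,0,0,-2.5,0],[0,0,0,0,0,-1,0],[0,0,0,0,0,0,0],[0,0,0,0,0,0,0],[0,0,0,0,0,0,0]])

```text
clock: 32.72
position: [497.8, 316.4, 124.9]
eef_rot: [0.002, -0.633, 0.774, -0.001]
wrist_force: [-5.4, -3.4, 23.0]
width: -0.0
gripper_force: 11.3
```

Emit:
jog_arm(plan=[[0,0,0,0,0,-1.5,0],[0,0,0,0,0,-3,0],[0,0,0,0,0,-5,0],[0,0,0,0,0,-8,0],[0,0,0,0,0,-10,0],[0,0,0,0,0,-12,0],[0,0,0,0,-3,-12,0],[0,0,0,0,-3,-12,0],[0,0,0,0,-3,-12,0],[0,0,0,0,-3,-12,0]])

```text
clock: 33.55
position: [525.4, 309.7, 240.0]
eef_rot: [-0.001, -0.633, 0.774, 0.001]
wrist_force: [0.8, -0.3, -0.6]
width: -0.1
gripper_force: 0.0
```

Run:
```python
from lids import *
lids()
for n in("top","scene"):
    im,d,m=cap(n); cv2.imwrite(f"pics/f_{n}.png",cv2.convertScaleAbs(im,alpha=1.5))
    for c,a,p,px in blobs(im,d,m,red(im)):
        q=np.median(p,0); print(n,a,q.round(1))
    for c,a,p,px in blobs(im,d,m,blue(im)):
        if abs(np.median(p,0)[1]+80)<60: print("blue",np.percentile(p,[5,95],axis=0).round(1).tolist())
```

```text
84 [576.4 -87.6 156.2] rayc [576.7 -88.  156.2] [22.1 21.6] 77.7
76 [567.7 -46.8 178.5] rayc [568.2 -48.4 178.5] [17.3 21.3] 75.4
87 [542.7 -80.5 156.3] rayc [543.  -80.3 156.3] [21.9 22. ] 72.7
top 57 [774.5 -34.4  29.8]
top 55 [619.5 -10.7  26. ]
top 55 [612.1  16.7  25.8]
top 36 [579.3 -14.3  26.3]
top 53 [527.9  16.7  26.1]
top 305 [495.3 317.6 154.8]
top 129 [ 436.6 -107.   182.8]
blue [[566.8, -97.0, 153.2], [586.1, -78.0, 158.2]]
blue [[559.5, -55.6, 171.1], [578.5, -38.4, 184.2]]
blue [[533.0, -90.3, 152.9], [552.3, -68.9, 159.9]]
scene 77 [499.8 313.1 153.3]
scene 38 [ 441.1 -110.   182.5]
scene 29 [776.3 -35.8  29.5]
blue [[560.0, -56.8, 174.1], [579.4, -44.2, 184.8]]
blue [[533.1, -88.6, 153.4], [554.0, -70.2, 157.4]]
```

View pics/f_top.png

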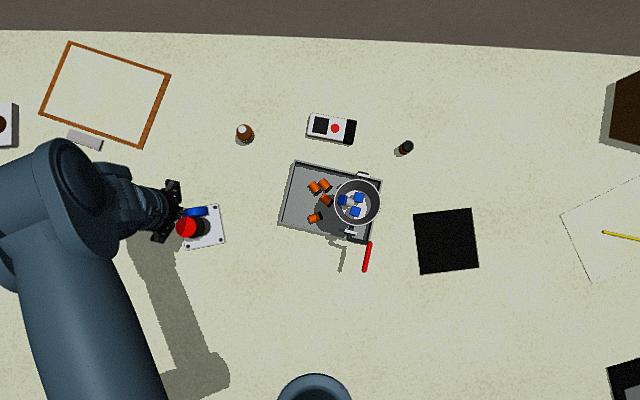

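The fresh canisters are in and both strokes are done. But the crank bar now reads about 183 mm high instead of 179, so the pot has tipped by about 4°, probably from the last drop. I'll press the bar back down to its stop.

Run:
```python
from h import *
p=crank(65); print(p); 
for z in (225,190,177): print(rel([p[0],p[1]+1,z],down(np.deg2rad(168.5))))
```

```text
[ 431.81130691 -108.02334848  173.2440044 ]
[ 2.0000e-03 -1.0000e-03  1.0000e-03  4.2728e+01  8.5600e-01  1.6090e+00]
[ 2.0000e-03 -1.0000e-03  1.0000e-03  4.2725e+01  8.5000e-01  5.1090e+00]
[ 2.0000e-03 -1.0000e-03  1.0000e-03  4.2723e+01  8.4700e-01  6.4090e+00]
```

Emit:
jog_arm(plan=[[0,0,0,4,2,0,0],[0,0,0,8,4,0,0],[0,0,0,12,5,0,0],[0,0,0,16,5,0,0],[0,0,0,20,4.5,0,0],[0,0,0,24,4,0,0],[0,0,0,28,3,0,0],[0,0,0,32,2,0,0],[0,0,0,36,1,0,0],[0,0,0,40,0.9,0,0],[0,0,0,42.7,0.9,0,0],[0,0,0,42.7,0.9,2,0],[0,0,0,42.7,0.9,4,0],[0,0,0,42.7,0.9,5,0],[0,0,0,42.7,0.9,5,0],[0,0,0,42.7,0.9,5,0]])

```text
clock: 35.03
position: [431.4, -106.0, 191.1]
eef_rot: [-0.0, -0.633, 0.774, 0.001]
wrist_force: [0.0, -0.2, 0.4]
width: 0.2
gripper_force: 0.0
```

Emit:
jog_arm(plan=[[0,0,0,0,0,0.4,0],[0,0,0,0,0,0.7,0],[0,0,0,0,0,1,0],[0,0,0,0,0,1.2,0],[0,0,0,0,0,1.3,0],[0,0,0,0,0,1.3,0],[0,0,0,0,0,1.3,0]])

```text
clock: 35.62
position: [433.2, -107.5, 179.3]
eef_rot: [0.0, -0.633, 0.774, -0.001]
wrist_force: [0.0, -4.4, 5.2]
width: 0.3
gripper_force: 2.3
```

Emit:
jog_arm(plan=[[0,0,0,0,0,0.2,0],[0,0,0,0,0,0.3,0],[0,0,0,0,0,0.4,0],[0,0,0,0,0,0.4,0],[0,0,0,0,0,0.4,0],[0,0,0,0,0,0.4,0]])

```text
clock: 36.12
position: [433.4, -107.6, 178.4]
eef_rot: [0.0, -0.633, 0.774, -0.003]
wrist_force: [-9.2, -0.3, 27.9]
width: -0.0
gripper_force: 14.0
```

At the stop, at 28 N. Now lift away and check.

Emit:
jog_arm(plan=[[0,0,0,0,0,-0.5,0],[0,0,0,0,0,-2,0],[0,0,0,0,0,-5,0],[0,0,0,0,0,-7,0],[0,0,0,3,2,-7,0],[0,0,0,7,2,-7,0],[0,0,0,11,2,-7,0],[0,0,0,15,2,-7,0],[0,0,0,15,2,-7,0],[0,0,0,15,2,-7,0],[0,0,0,15,2,-7,0]])

```text
clock: 37.03
position: [382.7, -248.7, 244.0]
eef_rot: [0.001, -0.633, 0.774, 0.001]
wrist_force: [-0.5, -0.0, 0.1]
width: -0.1
gripper_force: 0.0
```

Run:
```python
from lids import *
lids(); P=[]
for n in("top","scene"):
    im,d,m=cap(n)
    for c,a,p,px in blobs(im,d,m,red(im)): print(n,a,np.median(p,0).round(1))
    q=proj(m,[O+[0,0,150]])[0].astype(int)
    P.append(cv2.resize(im[q[1]-75:q[1]+75,q[0]-100:q[0]+100],(400,300)))
cv2.imwrite("pics/c6.png",cv2.convertScaleAbs(np.hstack(P),alpha=1.7))
```

```text
82 [576.6 -89.3 155.7] rayc [577.  -88.7 155.7] [21.7 21.7] 79.8
80 [568.6 -49.1 181. ] rayc [567.6 -50.2 181. ] [19.2 21.5] 81.9
84 [542.7 -80.6 156. ] rayc [543.  -80.7 156. ] [21.2 21.9] 72.7
top 57 [774.8 -34.3  29.5]
top 57 [619.4 -10.6  25.6]
top 55 [612.3  16.6  26.3]
top 18 [587.2  -8.6  25.8]
top 17 [575.1 -20.   26.9]
top 53 [525.8  16.6  26.1]
top 332 [495.2 319.3 154.7]
top 129 [ 436.1 -109.5  178.4]
scene 82 [498.3 315.1 152.9]
scene 44 [ 437.1 -111.8  177.4]
scene 29 [775.5 -34.   29.6]
```

View pics/c6.png

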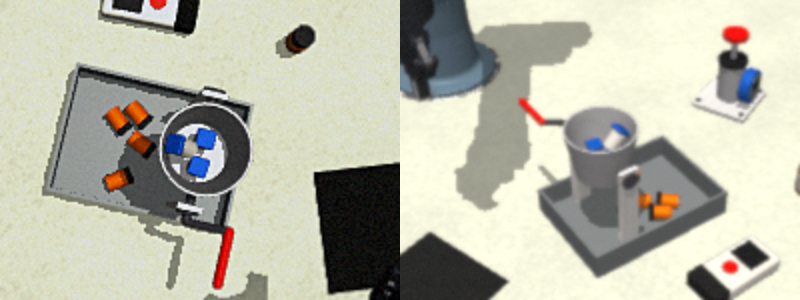

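```bash
python3 -c "
from cell import ctrl; print(ctrl.job_done())"
```

```text
the job is handed in; nothing more can be done
None
```

I handed the job in: all 4 spent canisters are in the tray, all 3 fresh ones are in the upright pot (one leaning inside, below the rim), and the pump had one stroke tipped and two at the end; those last two came while the pot was about 4–5° off upright (probably nudged by the last canister), and I then pressed it back to its stop.

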